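Shut the filter tap's lever and swing its spout over the mug

ROBOT

A 7-joint arm with a two-finger parallel gripper is mounted at the origin on the work surface. World frame = base frame: x ahead of the robot, y to its left, z up, the work surface at z = 0. Lengths are in m, angles in rad, forces in N, time in s.
With the tool pointing down it reaches from about 0.35 to 0.9 m from the base axis. Payload 7.2 kg.
Tool frame: the origin (TCP) lies midway between the tips of the shut fingers; the grasp point (between the pads) lies 19 mm behind it; y points along the fingers, x is the direction in which the jaws open and shut, and the axes are right-handed (so a half turn about y gives the same grasp; the last joint's range is limited). The gripper opens to 88 mm and grips with 3 to 60 N. Pads are 20 mm wide; open, the fingers measure 115 mm over their backs; the gripper's body (75 mm by 178 mm) begins 61 mm behind the grasp point.
Start: joints at [1.258, 0.411, -0.013, 1.596, 0.006, 1.134, -0.082], TCP at [0.151, -0.606, 0.223] pointing down, gripper open.
Joint ranges: [-2.95, 2.95], [-0.29, 1.99], [-1.47, 1.44], [0.14, 2.54], [-1.03, 4.17], [0.13, 1.85], [-2.86, 2.86]. Speed limits (rad/s): [2.39, 2.39, 3.01, 3.01, 3.14, 3.14, 3.14].

INTERFACE

Orientations are given as a 3x3 rotation matrix whose columns are the frame's x, y, z axes.
In Python, from cell import robot, vision, ticket, spot_in, spot_point gives the robot as it stands.
- The arm moves only by the tool step_arm, never from a script. Its argument "steps" is a list of rows, each a list of 3 entries, a list of its own where there are three numbers: the shift along the tool's x, y, z in m, then the turn, a rotation vector about the tool's x, y, z in degrees, then the finger opening in m, from 0 to 0.0878. A call has exactly 5 rows; each row is the pose to reach, as a shift and turn from the pose commanded when the call began, along the tool's axes at that moment; what a row does not reach only later rows make up. A row lasts 1/8 s, in which the tool goes at most 62.5 mm and 10.7 degrees, less where a joint would pass 70% of its speed; a pose out of reach is approached as far as the arm can. A call with a gripper value outside its range is refused whole. The fingers move at their own pace and stop on an object; "squeeze" is the grip in N (left out, the last holds). Time passes only in rows, so rows that repeat a pose let the fingers close, or fill a call up. It gives the time, the measured TCP pose, the force and the opening at its end, in the units of the state.
- robot.get_state(): the state, without advancing time (a new reading comes with each control period).
- vision.grab_frame(name): name is "side" or "top" or "wrist"; returns the picture (480x640x3 uint8, blue, green, red); there is no depth.
- vision.camera_info(name): a dict with "vertical_fov" (degrees; the focal length in pixels is half the picture's height over the tangent of half this angle, whatever the lens; pixels are square), "cx", "cy" (the principal point, pixels), "D" ([k1, k2, p1, p2, k3] as OpenCV has them; the pictures are not rectified), "cam_to_world" (4x4, takes a point from camera to world coordinates); the wrist camera has in their place "tool_from_camera" (4x4, takes a point from camera to tool coordinates, whose origin is the TCP and whose axes are the tool frame's). Camera axes: x right, y up, looking along -z (the intrinsics and any distortion apply to the point x, -y, -z); pixel columns grow to the right and rows downward; lengths in m; the calibration is good to about 2 mm. A picture is of the moment at which its call begins: read the wrist's pose just before it. camera_info takes no time and is no camera call.
- ticket.close_job(): hands the job in, once; it reports no verdict.
Trained networks look in the newest picture that a camera, given by its name, has taken for a name from the list of things; names that differ only in an ending like _2 or _b are one class to them, and where a whole thing is asked for, a point or a joint stands for the part that bears it (a point fixed in the world has none). Each returns a list of dicts, best first, with "p" (0 to 1); they miss things now and then, are a little off and sometimes report something else, mostly with a low value. They report only what shows in the picture. A call takes as long as a camera call. They do not tell look-alikes from the thing itself.
- spot_in(camera, label): "point" ([column, row] in pixels, amid what is visible of it).
- spot_point(camera, label): "point" ([column, row] in pixels: a listed point, or the origin of a listed thing).
The state is a dict: "time": time; "joint_pos": joint angles; "dq": joint speeds; "joint_torque": joint torques, N m; "position": TCP position; "orientation": TCP orientation; "wrist_force": force on the tool from outside, world axes, zero at the start; "wrist_torque": the same for the moment, N m; "grip_width": finger opening in m.
Only numpy, scipy, OpenCV 4.12 (cv2) and the standard library are available. Lean on these libraries where they do the work, as an engineer would, in place of code of your own. Each camera call takes 0.05 s, during which the arm holds its last target.

TASK

The water is off at the main and the small filter tap on the drainer was left open, so make it safe before the water returns: with a fingertip, push the tap's lever round until it is fully shut (pointing at the spout's pillar), and then push the spout sideways so that its outlet hangs over the mouth of the red mug. Push gently and do not grip anything. Leave the mug, spoon rest, teaspoon and cafetière where they stand, and leave everything untouched at the end.

Things in the scene. Friction and masses are not known exactly. Their poses are not given: they have to be found in the camera images.
- tap: The fixed steel filter tap: two upright 28 mm thick pillars, 211 mm apart, joined by a tube low down (top at 44 mm). Origin on the worktop under the spout's pillar. In its frame z is up, -x is the way the spout points at joint value 0 (roughly towards the robot), and the lever's pillar stands at x = -20 mm, y = +210 mm. It stands anywhere within some 8 cm by 16 cm and is turned up to 0.2 rad.
- spout_pivot (a point): Point on the spout's vertical turning axis, at the height of the spout's tube (168 mm above the worktop). The round boss there is 34 mm across and its top is at 187 mm. Axes as tap.
- outlet (a point): Centre of the spout's outlet, its lower end, 144 mm above the worktop and 161 mm from the turning axis. The spout is a straight level tube, 18 mm thick, its centre line 168 mm above the worktop, from the turning axis to above the outlet, with a 20 mm wide nozzle at its end hanging down to the outlet. Its own -x axis runs from the turning axis to the outlet.
- spout (a joint): Turn of the spout about its pivot, rad: 0 along the tap's -x; positive anticlockwise seen from above (with the spout pointing at the robot that moves the outlet to the robot's right, -y; negative to the left, +y). Stops at -1.3 and 1.3. Friction of about 0.2 N m: it stays where it is left. Starts within 0.25 of 0.
- lever_pivot (a point): Point on the lever's vertical turning axis, at the height of the lever's rod (150 mm above the worktop). The round boss there is 34 mm across and its top is at 168 mm. Axes as tap.
- lever_tip (a point): Tip of the lever: a level round steel rod, 14 mm thick, with a blue band near its end, reaching 75 mm (82 mm with its round end) from its turning axis, at 150 mm above the worktop.
- lever (a joint): Turn of the lever, rad: 0 is fully shut, where it meets its stop with the rod pointing along the tap's -y, at the spout's pillar; it grows as it opens, clockwise seen from above, to 1.6, where the rod points about along the tap's -x, towards the robot. So shutting it moves the tip anticlockwise seen from above: from pointing at the robot, first to the robot's right, then away from the robot. Friction of about 0.12 N m: it stays where it is left. Starts between 1.0 and 1.5.
- mug_rim (a point): Centre of the mouth of the red ceramic mug, 95 mm above the worktop; the mug is 82 mm across outside, its mouth 74 mm inside, and a handle stands out at one side. It stands loose, upright, near the circle of the outlet, on one side or the other of where the spout starts (about 0.6 to 0.8 rad from the tap's -x); with the spout turned straight at it, the outlet is within about 16 mm of its centre.
- spoon_rest: Loose bamboo spoon rest, 85 mm square, 14 mm high, on the other side of the spout from the mug. Origin under its centre.
- teaspoon: Loose stainless teaspoon, 140 mm long, lying on the worktop to the right of and beyond the spout's pillar. Origin under its middle.
- cafetiere: Loose empty glass cafetière, 92 mm across, 210 mm high to the black ball on its raised plunger, with a black handle; it stands to the right of the tap. Origin under its centre.
Not all that is in view belongs to the job. Of the things that look like the part that bears mug_rim, the middle-sized one is meant.

How it is judged:
By the outcome, as a careful person would: the job done as asked, in the order asked, and still so for the second after the job is handed in, with the robot touching nothing.
It also fails if it takes over 48 s, if anything falls off the work surface, if the arm or the gripper's body presses on something with over 40 N, if the wrist force passes 120 N, or if a joint passes its speed limit or range.

## Working session

There is one attempt and no reset: what is moved stays moved. The work goes in short steps, Python scripts to look and compute and a tool call to move; the robot and the scene stay as the last step left them, time stands still between calls to the robot, and variables do not carry over. Pictures are saved under pics/ and viewed, and the job is handed in when it is done.

Besides the shell and the picture viewer there is one more tool, called in YAML: its name, and indented under it one key for each argument. step_arm: Moves the arm, as the interface text tells. Its arguments: {"type":"object","properties":{"steps":{"type":"array"},"squeeze":{"type":"number"}},"required":["steps"]}

```bash
mkdir -p pics; ls; python3 - <<'E'
from cell import robot, vision
import cv2, numpy as np
s=robot.get_state(); print(s)
for n in ("side","top","wrist"):
    print(n,vision.camera_info(n))
    cv2.imwrite(f"pics/{n}0.png",vision.grab_frame(n))
E
```

```text
pics
{'time': 0.0, 'joint_pos': array([ 1.25778514,  0.41193593, -0.01271983,  1.59703564,  0.00560722,
        1.13430134, -0.0822186 ]), 'dq': array([-3.94983053e-04, -6.88569316e-04,  1.87145089e-03, -1.34789085e-03,
       -9.34577954e-05, -1.59116646e-04,  4.84752587e-05]), 'joint_torque': array([ 1.50946693e-03, -5.87949836e+01,  6.42244332e-01, -2.91073555e+01,
       -5.38310234e-02,  1.84640632e-02,  1.20231157e-04]), 'position': array([ 0.15132102, -0.60588126,  0.22179003]), 'orientation': array([[ 2.42388453e-01, -5.13966101e-04,  9.70179145e-01],
       [-9.70177895e-01,  1.56220100e-03,  2.42388968e-01],
       [-1.64019455e-03, -9.99998648e-01, -1.19979066e-04]]), 'wrist_force': array([-0.52586424, -0.52558586,  0.85877616]), 'wrist_torque': array([ 0.01583574, -0.03236059,  0.01655666]), 'grip_width': 0.08768276956703726}
side {'vertical_fov': 54.266540917221775, 'cx': 319.7366898259146, 'cy': 240.53154969287024, 'D': array([0.0055494, 0.       , 0.       , 0.       , 0.       ]), 'cam_to_world': array([[-0.89040794,  0.27364158, -0.3637224 ,  0.2801157 ],
       [-0.
[... 431 characters left out ...]
979803, -0.019998  , -0.00199294, -0.06668033],
       [-0.00439411,  0.12075631,  0.99267246,  0.85997676],
       [ 0.        ,  0.        ,  0.        ,  1.        ]])}
wrist {'vertical_fov': 64.78898884707803, 'cx': 318.3347353230266, 'cy': 238.04550931350087, 'D': array([-0.0268686,  0.       ,  0.       ,  0.       ,  0.       ]), 'tool_from_camera': array([[ 9.99999708e-01,  1.09839554e-04,  7.56638167e-04,
         2.26439816e-04],
       [ 6.88918551e-04,  2.99759568e-01, -9.54014532e-01,
        -1.61504277e-01],
       [-3.31598061e-04,  9.54014774e-01,  2.99759405e-01,
         8.38940296e-02],
       [ 0.00000000e+00,  0.00000000e+00,  0.00000000e+00,
         1.00000000e+00]])}
```

View pics/side0.png

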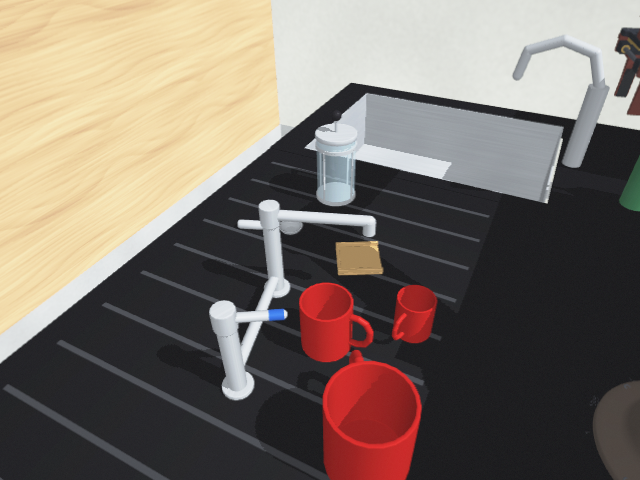

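View pics/top0.png

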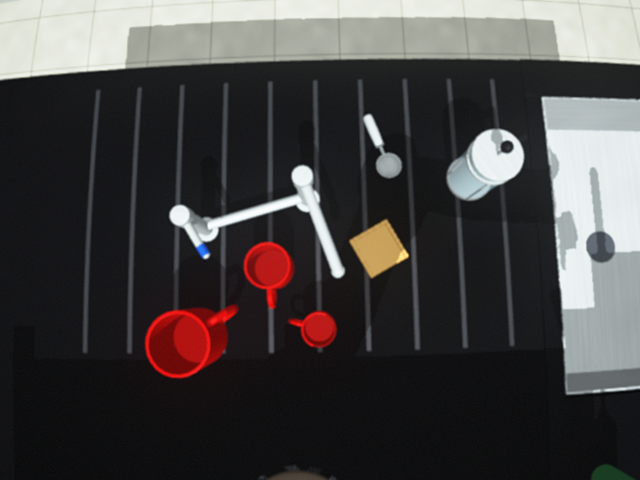

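View pics/wrist0.png

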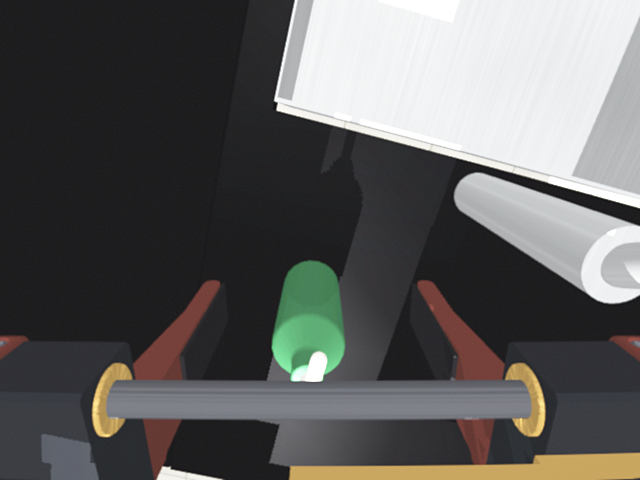

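The top view shows three red mugs: a large one at (180,345), a middle one at (268,265) and a small one at (318,328). The middle one, near the outlet's circle, is the one meant. The lever's band is at (204,250), its boss at (180,215), the spout's boss at (302,176) and the outlet at (338,272). Next I'll measure these and check the choice in a close crop.

```bash
cat > h.py <<'E'
import numpy as np, cv2
from cell import robot, vision, ticket, spot_in, spot_point
def cam(n, st=None):
    i=vision.camera_info(n); f=240/np.tan(np.radians(i["vertical_fov"]/2))
    K=np.array([[f,0,i["cx"]],[0,f,i["cy"]],[0,0,1]])
    if n=="wrist":
        T=np.eye(4);T[:3,:3]=st["orientation"];T[:3,3]=st["position"];T=T@i["tool_from_camera"]
    else: T=np.array(i["cam_to_world"])
    return K,np.array(i["D"]),T
def ray(n,px,st=None):
    K,D,T=cam(n,st); u=cv2.undistortPoints(np.array([[px]],float),K,D)[0,0]
    d=T[:3,:3]@np.array([u[0],-u[1],-1]); return T[:3,3],d/np.linalg.norm(d)
def atz(n,px,z,st=None):
    o,d=ray(n,px,st); return o+d*(z-o[2])/d[2]
def proj(n,P,st=None):
    K,D,T=cam(n,st); P=np.atleast_2d(P); c=(P-T[:3,3])@T[:3,:3]
    c=c*np.array([1,-1,-1]); return cv2.projectPoints(c,np.zeros(3),np.zeros(3),K,D)[0][:,0]
E
python3 - <<'E'
from h import *
np.set_printoptions(precision=4,suppress=True)
Z=dict(spout_pivot=.168,outlet=.144,lever_pivot=.150,lever_tip=.150,mug_rim=.095,tap=0,spoon_rest=0,cafetiere=0)
img={}
for n in("top","side"):
    img[n]=vision.grab_frame(n)
    for l,z in Z.items():
        for r in spot_point(n,l)[:4]:
            if r["p"]>.2: print(n,l,round(r["p"],2),np.round(r["point"],1),atz(n,r["point"],z)[:2])
c=cv2.resize(img["top"][160:400,130:370],None,fx=2.4,fy=2.4); cv2.imwrite("pics/crop1.png",c)
E
```

```text
top spout_pivot 0.79 [301.2 180.7] [ 0.6361 -0.0287]
top outlet 0.86 [337.6 271.3] [ 0.4882 -0.0853]
top lever_pivot 0.98 [183.5 215.9] [0.5853 0.1711]
top lever_pivot 0.38 [267.9 267.7] [0.496  0.0288]
top lever_tip 0.62 [206.8 254.2] [0.5201 0.1304]
top lever_tip 0.57 [301.9 177.9] [ 0.6456 -0.0289]
top mug_rim 0.67 [266.9 267.7] [0.4993 0.0379]
top mug_rim 0.6 [178.2 342.1] [0.3709 0.196 ]
top mug_rim 0.58 [320.5 325. ] [ 0.3977 -0.0548]
top mug_rim 0.44 [379.4 149.2] [ 0.7118 -0.1684]
top tap 0.62 [304.3 197.4] [ 0.6455 -0.0253]
top spoon_rest 0.86 [377.1 250.2] [ 0.5355 -0.1687]
top spoon_rest 0.35 [205.6 252.3] [0.538  0.1745]
top cafetiere 0.78 [468.1 179.1] [ 0.6781 -0.3618]
side spout_pivot 0.89 [266.  215.8] [ 0.6421 -0.0237]
side outlet 0.75 [367.3 235.9] [ 0.4865 -0.0753]
side lever_pivot 0.79 [224.  318.5] [0.5838 0.1737]
side lever_pivot 0.35 [275.1 292.2] [0.5493 0.1033]
side lever_tip 0.74 [282.9 311.8] [0.5212 0.1298]
side mug_rim 0.94 [417.6 298.5] [ 0.3817 -0.0258]
side mug_rim 0.9 [372.3 399.4] [0.3783 0.1635]
side mug_rim 0.84 [328.6 307.4] [0.4938 0.0499]
side tap 0.93 [274.6 287.1] [ 0.6455 -0.0317]
side spoon_rest 0.77 [357.3 261. ] [ 0.5377 -0.166 ]
side cafetiere 0.68 [337.1 197.5] [ 0.6701 -0.3524]
```

View pics/crop1.png

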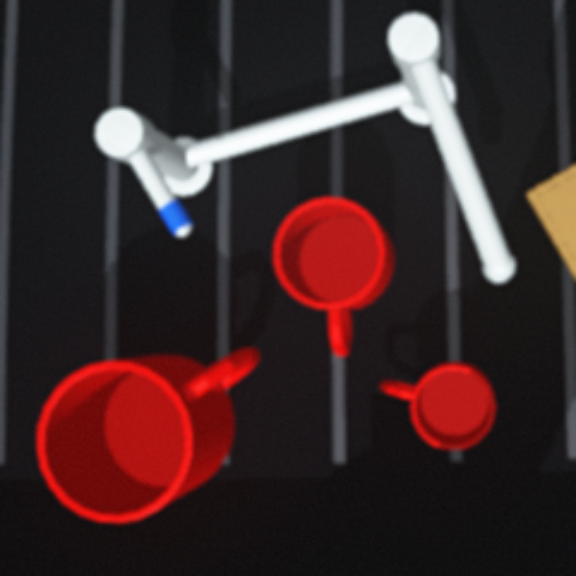

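```bash
python3 - <<'E'
from h import *
np.set_printoptions(precision=4,suppress=True)
for p,z,n in [((302.1,175.8),.187,'spoutboss'),((180,215.4),.168,'leverboss'),((267.5,265.4),.095,'mug'),((206.2,255.5),.150,'tip'),((337.8,270.5),.168,'outletend')]: print(n,atz("top",p,z)[:2])
# rim fit: red mask of middle mug, both cams
img={n:vision.grab_frame(n) for n in("top","side")}
cv2.imwrite("pics/sidecrop.png",cv2.resize(img["side"][190:400,190:450],None,fx=3,fy=2.85))
sp=atz("top",(302.1,175.8),.187)[:2]; lv=atz("top",(180,215.4),.168)[:2]
print("dist",np.linalg.norm(sp-lv), "expected",np.hypot(.02,.21))
d=lv-sp; yaw=np.arctan2(d[1],d[0])-np.arctan2(.21,-.02); print("yaw",yaw)
E
```

```text
spoutboss [ 0.639  -0.0312]
leverboss [0.583 0.171]
mug [0.5033 0.0368]
tip [0.5179 0.1313]
outletend [ 0.4883 -0.0851]
dist 0.20985948300258353 expected 0.21095023109728986
yaw 0.17557108040296776
```

View pics/sidecrop.png

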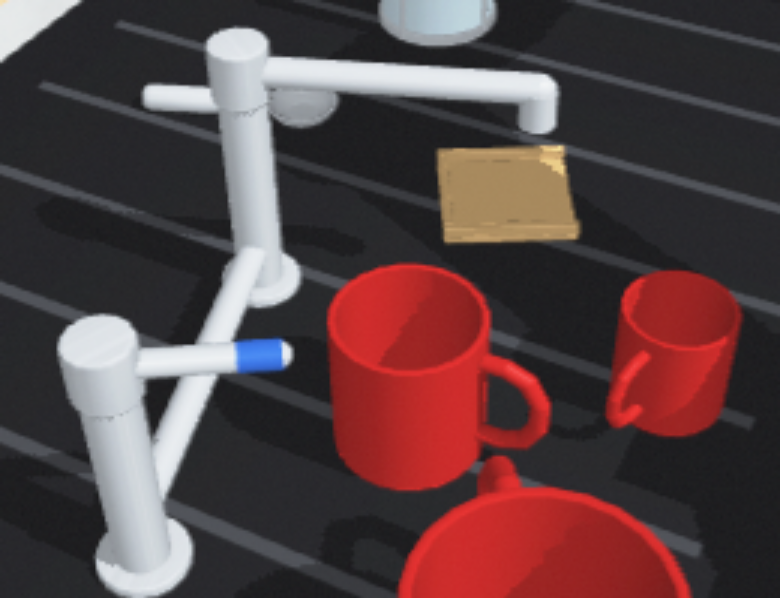

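```bash
python3 - <<'E'
from h import *
np.set_printoptions(precision=4,suppress=True)
for p,z,n in [((269.3,205.8),.187,'spoutboss'),((223,308.2),.168,'leverboss'),((326.3,302.3),.095,'mug'),((287,314.2),.150,'tip'),((369.3,234.0),.144,'outlet')]: print(n,atz("side",p,z)[:2])
img={n:vision.grab_frame(n) for n in("top","side")}
t=np.linspace(0,2*np.pi,60)
def circ(c,r,z): return np.c_[c[0]+r*np.cos(t),c[1]+r*np.sin(t),0*t+z]
S=np.array([.640,-.030]);L=np.array([.583,.1715]);M=np.array([.501,.040])
out=[]
for n,(x,y,w,h,s) in dict(top=(150,150,220,200,3.5),side=(190,190,260,210,3)).items():
    I=cv2.resize(img[n][y:y+h,x:x+w],None,fx=s,fy=s,interpolation=cv2.INTER_CUBIC)
    for P,c in[(circ(S,.017,.187),(0,255,0)),(circ(L,.017,.168),(0,255,0)),(circ(M,.041,.095),(255,255,0)),(circ(M,.041,0),(255,255,0))]:
        q=((proj(n,P)-[x-.5,y-.5])*s).astype(int); cv2.polylines(I,[q],True,c,1)
    cv2.imwrite(f"pics/fit_{n}.png",I)
E
```

```text
spoutboss [ 0.6362 -0.0273]
leverboss [0.5833 0.1721]
mug [0.5015 0.0421]
tip [0.5142 0.1311]
outlet [ 0.4855 -0.0813]
```

View pics/fit_top.png

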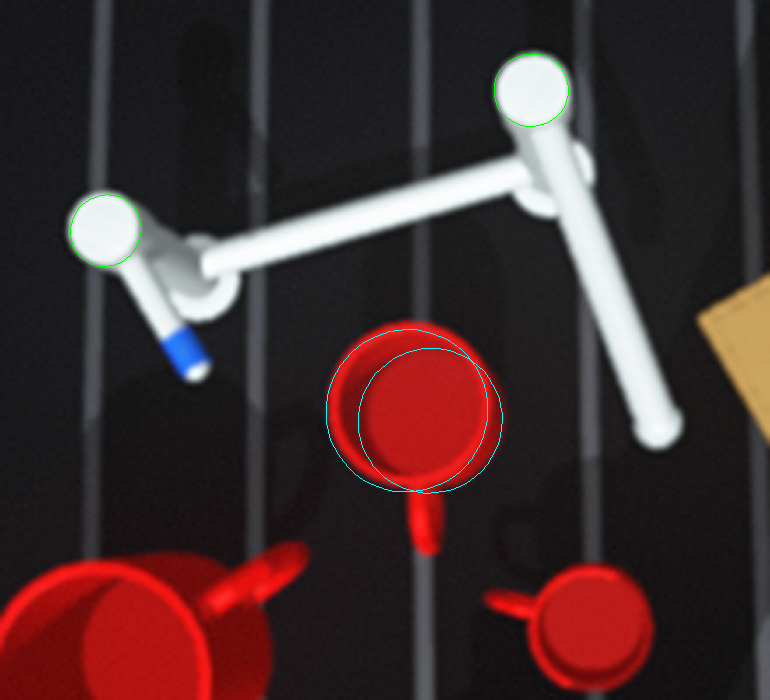

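View pics/fit_side.png

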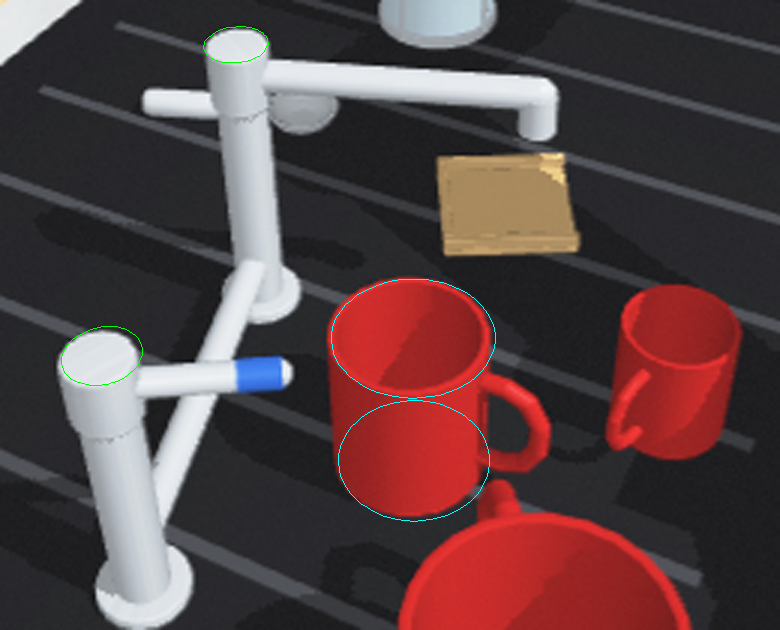

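```bash
python3 - <<'E'
from h import *
np.set_printoptions(precision=3,suppress=True)
print("faucet base",atz("side",(573,165),0)[:2])
st=robot.get_state()
print("green base wrist",atz("wrist",(310,265),0.0,st),"side",atz("side",(635,205),0), "top",atz("top",(610,470),0.0))
for z in(.1,.15,.2): print("green top wrist",atz("wrist",(308,345),z,st), "neck side?",atz("side",(635,150),z))
# faucet: vertical line height from side cam assuming base xy
b=atz("side",(573,165),0)
for z in(.1,.2,.3,.35,.4): print(z,proj("side",[b[0],b[1],z]))
for z in (.15,.2,.25,.3): print("faucet tip", z, atz("side",(518,75),z), atz("wrist",(615,265),z,st))
# large mug height: rim circle
for z in(.10,.12,.14): print("big rim",z,atz("side",(371,405),z)[:2],atz("top",(179,343),z)[:2])
E
```

```text
faucet base [ 0.193 -0.749]
green base wrist [ 0.084 -0.614  0.   ] side [ 0.055 -0.615  0.   ] top [ 0.074 -0.637  0.   ]
green top wrist [ 0.05  -0.622  0.1  ] neck side? [ 0.09  -0.676  0.1  ]
green top wrist [ 0.082 -0.616  0.15 ] neck side? [ 0.109 -0.562  0.15 ]
green top wrist [ 0.114 -0.61   0.2  ] neck side? [ 0.128 -0.447  0.2  ]
0.1 [[586.415 128.488]]
0.2 [[601.43   87.679]]
0.3 [[618.353  41.753]]
0.35 [[627.649  16.555]]
0.4 [[637.579 -10.338]]
faucet tip 0.15 [ 0.388 -0.91   0.15 ] [ 0.192 -0.803  0.15 ]
faucet tip 0.2 [ 0.376 -0.757  0.2  ] [ 0.2   -0.757  0.2  ]
faucet tip 0.25 [ 0.364 -0.605  0.25 ] [ 0.209 -0.71   0.25 ]
faucet tip 0.3 [ 0.353 -0.452  0.3  ] [ 0.218 -0.664  0.3  ]
big rim 0.1 [0.376 0.174] [0.37  0.193]
big rim 0.12 [0.372 0.186] [0.372 0.186]
big rim 0.14 [0.368 0.198] [0.374 0.179]
```

step_arm:
  steps:
    - [[-0.02,-0.02,0.03],[0,4,0],0]
    - [[-0.06,-0.04,0.08],[0,8,0],0]
    - [[-0.095,-0.04,0.13],[0,14,0],0]
    - [[-0.13,-0.04,0.185],[0,20,0],0]
    - [[-0.167,-0.04,0.2375],[0,24,0],0]
  squeeze: 20

```text
time: 1.88
position: [0.3379, -0.3908, 0.263]
orientation: [[-0.176, 0.001, 0.984], [-0.984, -0.001, -0.176], [0.001, -1.0, 0.001]]
wrist_force: [0.2, -0.8, -0.5]
grip_width: 0.0414
```

step_arm:
  steps:
    - [[-0.05,0,0.005],[0,0,0],0]
    - [[-0.11,0,0.012],[0,0,0],0]
    - [[-0.17,0,0.018],[0,0,0],0]
    - [[-0.23,0,0.025],[0,0,0],0]
    - [[-0.29,0,0.032],[0,0,0],0]

```text
time: 2.5
position: [0.4187, -0.1104, 0.2631]
orientation: [[-0.173, 0.001, 0.985], [-0.985, -0.001, -0.173], [0.0, -1.0, 0.001]]
wrist_force: [1.2, -0.1, 0.1]
grip_width: 0.0003
```

step_arm:
  steps:
    - [[-0.06,0,0.006],[0,0,0],0]
    - [[-0.12,0,0.013],[0,0,0],0]
    - [[-0.18,0,0.02],[0,0,0],0]
    - [[-0.24,0,0.026],[0,0,0],0]
    - [[-0.293,0,0.032],[0,0,0],0]

```text
time: 3.12
position: [0.501, 0.173, 0.2629]
orientation: [[-0.173, 0.001, 0.985], [-0.985, 0.0, -0.173], [-0.0, -1.0, 0.001]]
wrist_force: [2.1, -0.6, 1.3]
grip_width: 0.0005
```

```bash
python3 - <<'E'
from h import *
np.set_printoptions(precision=4,suppress=True)
s=robot.get_state();print(s["time"],s["position"],s["orientation"],s["grip_width"],s["joint_pos"])
for n in("side","wrist"): cv2.imwrite(f"pics/{n}1.png",vision.grab_frame(n))
E
```

```text
3.125 [0.501  0.173  0.2629] [[-0.173   0.0007  0.9849]
 [-0.9849  0.0003 -0.173 ]
 [-0.0004 -1.      0.0006]] 0.00048019994290283806 [ 0.0527  0.2688 -0.5796  1.7427  0.1584  1.1761 -2.3162]
```

View pics/side1.png

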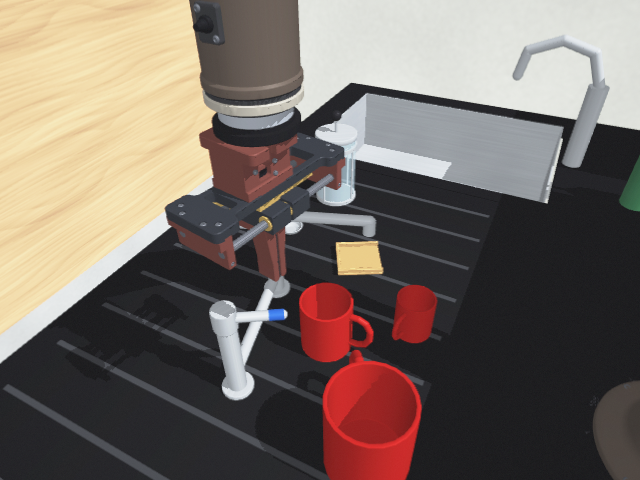

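View pics/wrist1.png

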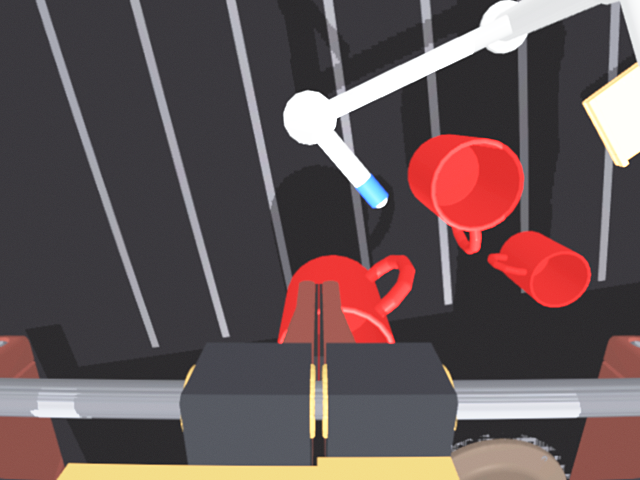

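```bash
python3 - <<'E'
from h import *
np.set_printoptions(precision=4,suppress=True)
s=robot.get_state()
for z in(.26,.137,.12): print(proj("wrist",[.501,.173,z],s))
for p,z,n in [((310,117),.168,'leverboss'),((380,201),.150,'tip'),((480,180),.095,'mug'),((503,20),.187,'pill')]: print(n,atz("wrist",p,z,s)[:2])
for z in(.110,.12,.13): print("bigmug handle",atz("wrist",(405,262),.1,s)[:2], "rim near edge",atz("wrist",(335,308),z,s)[:2])
E
```

```text
[[327.524  299.7798]]
[[324.6668 228.7358]]
[[324.4386 223.0767]]
leverboss [0.5856 0.1691]
tip [0.519  0.1289]
mug [0.5104 0.0336]
pill [0.6195 0.0525]
bigmug handle [0.4469 0.1068] rim near edge [0.4164 0.1768]
bigmug handle [0.4469 0.1068] rim near edge [0.4217 0.1764]
bigmug handle [0.4469 0.1068] rim near edge [0.427  0.1759]
```

step_arm:
  steps:
    - [[0,0.03,0],[0,0,0],0]
    - [[0,0.06,0],[0,0,0],0]
    - [[0,0.095,0],[0,0,0],0]
    - [[0,0.126,0],[0,0,0],0]
    - [[0,0.126,0],[0,0,0],0]

```text
time: 3.85
position: [0.4992, 0.1695, 0.1349]
orientation: [[-0.174, -0.004, 0.985], [-0.985, -0.002, -0.174], [0.002, -1.0, -0.004]]
wrist_force: [-0.2, -0.4, -0.3]
grip_width: 0.0005
```

```bash
python3 - <<'E'
from h import *
np.set_printoptions(precision=4,suppress=True)
s=robot.get_state();print(s["time"],s["position"],s["wrist_force"])
for n in("side","wrist"): cv2.imwrite(f"pics/{n}2.png",vision.grab_frame(n))
I=cv2.imread("pics/side2.png")[190:400,150:450];cv2.imwrite("pics/side2c.png",cv2.resize(I,None,fx=2.6,fy=2.6))
# push arc: finger centre positions for lever angle
L=np.array([.584,.1705]); yaw=.172
z=np.radians(-10); zx=np.array([np.cos(z),np.sin(z)]); xx=np.array([np.sin(z),-np.cos(z)])
for a in(1.2,1.0,.8,.6,.4,.2,.05,0,-.05):
    th=-np.pi/2+yaw-a; r=np.array([np.cos(th),np.sin(th)]); t=np.array([-r[1],r[0]])
    off=.007+.0135*abs(xx@t)+.010*abs(zx@t)
    c=L+.062*r-off*t
    print(a,c,"tool x,z delta from now",(c-s["position"][:2])@s["orientation"][:2,[0,2]])
E
```

```text
3.85 [0.4992 0.1695 0.1349] [-0.209  -0.3565 -0.2667]
1.2 [0.5186 0.1588] tool x,z delta from now [0.0071 0.021 ]
1.0 [0.5227 0.1456] tool x,z delta from now [0.0194 0.0272]
0.8 [0.5298 0.1332] tool x,z delta from now [0.0304 0.0365]
0.6 [0.54   0.1224] tool x,z delta from now [0.0393 0.0483]
0.4 [0.5527 0.1141] tool x,z delta from now [0.0453 0.0623]
0.2 [0.5634 0.1091] tool x,z delta from now [0.0484 0.0737]
0.05 [0.5712 0.1065] tool x,z delta from now [0.0496 0.0818]
0 [0.5739 0.1058] tool x,z delta from now [0.0497 0.0846]
-0.05 [0.5767 0.1053] tool x,z delta from now [0.0498 0.0875]
```

View pics/side2c.png

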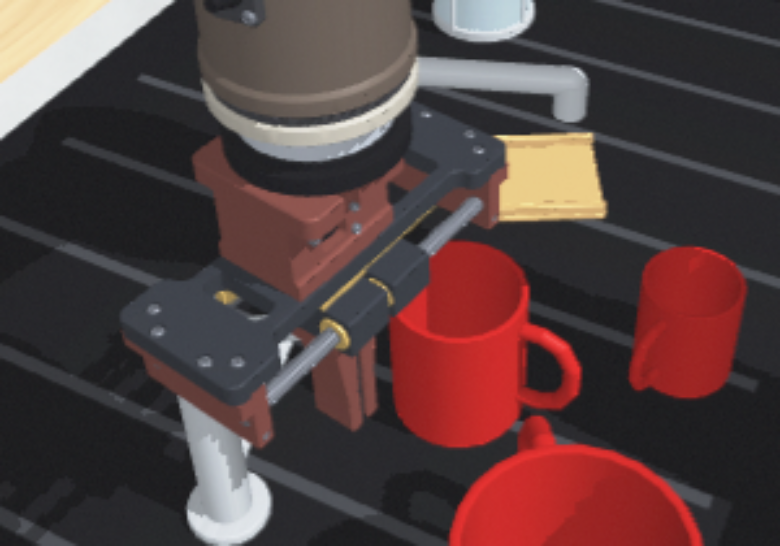

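View pics/wrist2.png

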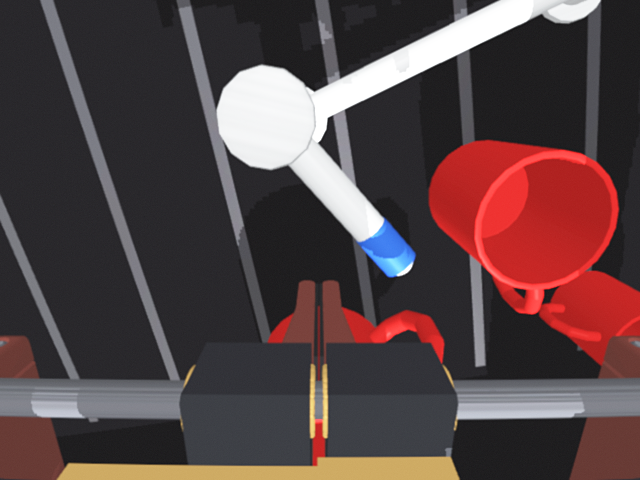

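step_arm:
  steps:
    - [[0.002,0,0.012],[0,0,0],0]
    - [[0.007,0,0.021],[0,0,0],0]
    - [[0.013,0,0.024],[0,0,0],0]
    - [[0.019,0,0.027],[0,0,0],0]
    - [[0.019,0,0.027],[0,0,0],0]

```text
time: 4.58
position: [0.5239, 0.1466, 0.1366]
orientation: [[-0.174, -0.0, 0.985], [-0.985, -0.001, -0.174], [0.001, -1.0, -0.0]]
wrist_force: [-0.2, 0.3, 0.9]
grip_width: 0.0005
```

```bash
python3 - <<'E'
from h import *
np.set_printoptions(precision=4,suppress=True)
s=robot.get_state();print(s["time"],s["position"],s["wrist_force"])
for n in("wrist",): cv2.imwrite(f"pics/{n}3.png",vision.grab_frame(n))
s=robot.get_state();print(s["time"],s["position"],s["wrist_force"])
E
```

```text
4.575 [0.5239 0.1466 0.1366] [-0.1985  0.3034  0.8795]
4.625 [0.5237 0.1466 0.1365] [ 0.0622 -0.0426 -0.2717]
```

View pics/wrist3.png

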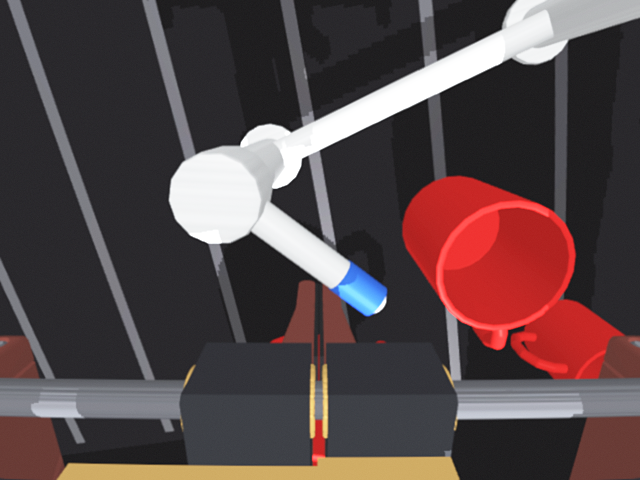

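step_arm:
  steps:
    - [[0.006,0,0.004],[0,0,0],0]
    - [[0.012,0,0.008],[0,0,0],0]
    - [[0.017,0,0.014],[0,0,0],0]
    - [[0.021,0,0.02],[0,0,0],0]
    - [[0.024,0,0.027],[0,0,0],0]

```text
time: 5.25
position: [0.5465, 0.1185, 0.1365]
orientation: [[-0.173, -0.001, 0.985], [-0.985, -0.0, -0.173], [0.0, -1.0, -0.0]]
wrist_force: [-2.3, 2.5, 0.1]
grip_width: 0.0005
```

```bash
python3 - <<'E'
from h import *
s=robot.get_state();print(s["time"],s["position"],s["wrist_force"])
for n in("wrist",): cv2.imwrite(f"pics/{n}4.png",vision.grab_frame(n))
E
```

```text
5.25 [0.54653253 0.11852817 0.13651885] [-2.31290623  2.48039183  0.0669312 ]
```

View pics/wrist4.png

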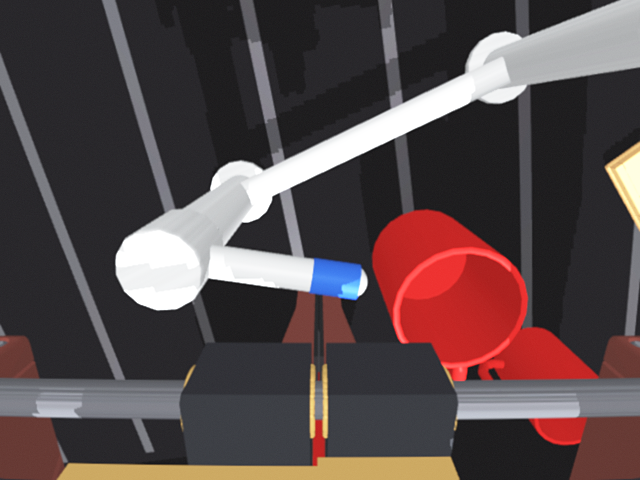

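step_arm:
  steps:
    - [[0.002,0,0.005],[0,0,0],0]
    - [[0.004,0,0.01],[0,0,0],0]
    - [[0.005,0,0.014],[0,0,0],0]
    - [[0.006,0,0.018],[0,0,0],0]
    - [[0.007,0,0.022],[0,0,0],0]

```text
time: 5.92
position: [0.5668, 0.1083, 0.1366]
orientation: [[-0.173, -0.0, 0.985], [-0.985, -0.0, -0.173], [0.0, -1.0, -0.0]]
wrist_force: [-3.8, 2.0, 0.2]
grip_width: 0.0005
```

```bash
cat > lev.py <<'E'
from h import *
import sys
s=robot.get_state();print(s["time"],s["position"],s["wrist_force"])
n=sys.argv[1]
cv2.imwrite(f"pics/{n}.png",vision.grab_frame("wrist"))
E
python3 lev.py wrist5
```

```text
5.925 [0.5668436  0.1082975  0.13656866] [-3.78097416  2.03753469  0.20084107]
```

View pics/wrist5.png

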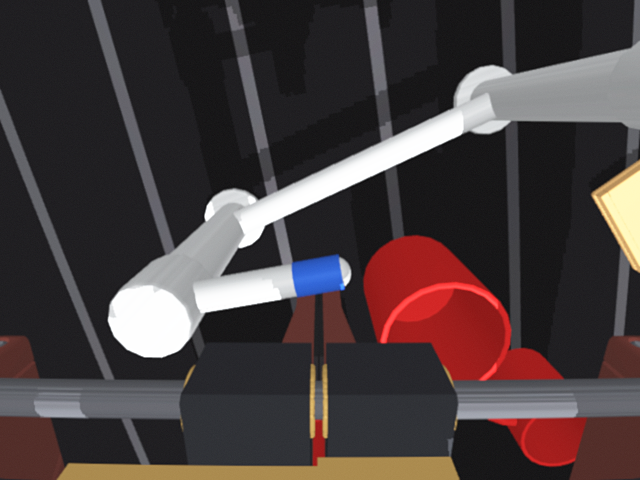

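step_arm:
  steps:
    - [[0.0,0,0.002],[0,0,0],0]
    - [[0.0,0,0.004],[0,0,0],0]
    - [[0.001,0,0.006],[0,0,0],0]
    - [[0.001,0,0.008],[0,0,0],0]
    - [[0.001,0,0.008],[0,0,0],0]

```text
time: 6.6
position: [0.5748, 0.1058, 0.1367]
orientation: [[-0.173, 0.0, 0.985], [-0.985, -0.0, -0.173], [0.0, -1.0, 0.0]]
wrist_force: [-1.2, 1.2, 0.2]
grip_width: 0.0004
```

```bash
python3 lev.py wrist6
```

```text
6.6 [0.57481547 0.10581872 0.13666146] [-1.22294975  1.23642046  0.16550044]
```

View pics/wrist6.png

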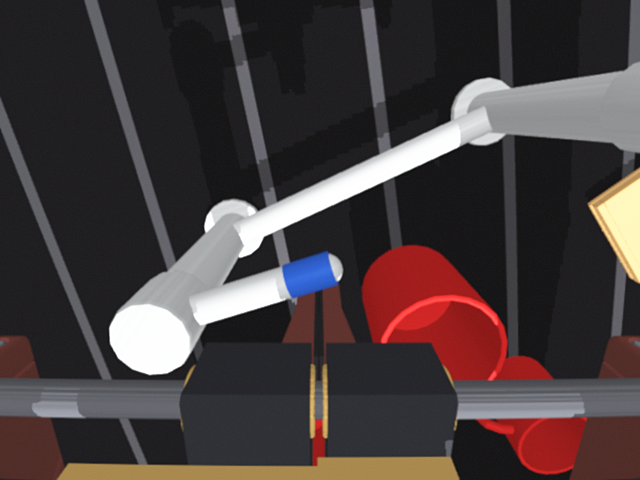

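Next I'll push on in 1 mm rows and watch the force for the stop.

step_arm:
  steps:
    - [[0.0,0,0.001],[0,0,0],0]
    - [[0.0,0,0.002],[0,0,0],0]
    - [[0.0,0,0.003],[0,0,0],0]
    - [[0.0,0,0.004],[0,0,0],0]
    - [[0.0,0,0.004],[0,0,0],0]

```text
time: 7.28
position: [0.577, 0.1057, 0.1364]
orientation: [[-0.173, -0.003, 0.985], [-0.985, -0.0, -0.173], [0.001, -1.0, -0.003]]
wrist_force: [-6.8, 1.3, 2.1]
grip_width: 0.0003
```

step_arm:
  steps:
    - [[0.0,0,0.0005],[0,0,0],0]
    - [[0.0,0,0.001],[0,0,0],0]
    - [[0.0,0,0.0015],[0,0,0],0]
    - [[0.0,0,0.0015],[0,0,0],0]
    - [[0.0,0,0.0015],[0,0,0],0]

```text
time: 7.9
position: [0.5773, 0.1058, 0.1363]
orientation: [[-0.172, -0.005, 0.985], [-0.985, -0.0, -0.172], [0.001, -1.0, -0.005]]
wrist_force: [-10.2, 2.3, 4.4]
grip_width: 0.0004
```

```bash
python3 lev.py wrist7; python3 - <<'E'
from h import *
s=robot.get_state()
I=cv2.imread("pics/wrist7.png")
L=np.array([.584,.1705]);yaw=.172
for a,c in((0,(0,255,0)),(.1,(0,255,255))):
    th=-np.pi/2+yaw-a;r=np.array([np.cos(th),np.sin(th)])
    P=np.array([np.r_[L+k*r,.150] for k in(0,.082)]);q=proj("wrist",P,s);print(q)
    cv2.line(I,tuple(map(int,q[0])),tuple(map(int,q[1])),c,1)
cv2.imwrite("pics/w7.png",I)
E
```

```text
7.9 [0.57731526 0.10577091 0.13630158] [-10.15777767   2.34644362   4.42195059]
[[173.30032696 328.0553778 ]
 [348.15708108 270.52126928]]
[[173.30032696 328.0553778 ]
 [353.28630779 287.50968964]]
```

View pics/w7.png

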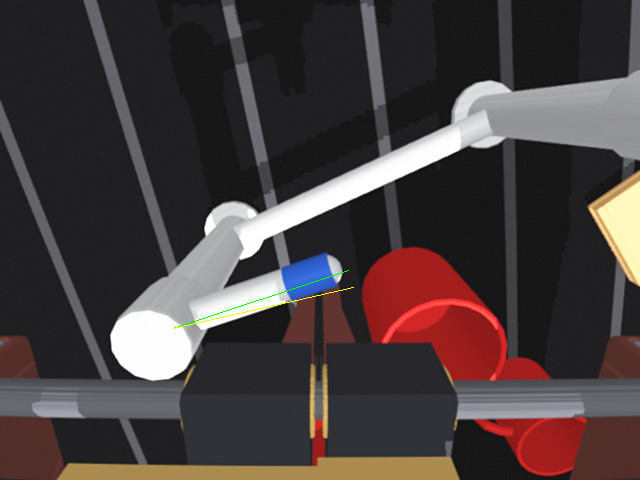

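The lever is on its stop: the last commanded 1.5 mm moved it only 0.3 mm while the force rose to 10 N. In the picture the rod lies parallel to the predicted shut line. I'll back off and rise.

step_arm:
  steps:
    - [[0,0,-0.01],[0,0,0],0]
    - [[0,0,-0.03],[0,0,0],0]
    - [[0,-0.04,-0.05],[0,0,0],0]
    - [[0,-0.09,-0.05],[0,0,0],0]
    - [[0,-0.125,-0.05],[0,0,0],0]

```text
time: 8.57
position: [0.5315, 0.1136, 0.2643]
orientation: [[-0.174, 0.004, 0.985], [-0.985, 0.0, -0.174], [-0.001, -1.0, 0.004]]
wrist_force: [0.6, 0.3, -1.5]
grip_width: 0.0001
```

```bash
python3 - <<'E'
from h import *
np.set_printoptions(precision=4,suppress=True)
s=robot.get_state();print(s["time"],s["position"],s["wrist_force"])
S=np.array([.638,-.0293]);o=s["position"][:2];R=s["orientation"][:2,[0,2]]
def world(p): return (p-o)@R
# finger centres around spout, radius .13, tool same yaw
yaw=.172; z=np.radians(-10); zx=np.array([np.cos(z),np.sin(z)]); xx=np.array([np.sin(z),-np.cos(z)])
for a in(.17,0,-.2,-.4,-.6,-.65):
    th=np.pi+yaw+a; r=np.array([np.cos(th),np.sin(th)]); t=np.array([r[1],-r[0]])  # cw push dir
    off=.009+.0135*abs(xx@t)+.010*abs(zx@t)
    for cl in ((.03,0) if a==.17 else (0,)):
        c=S+.125*r-(off+cl)*t; print(a,cl,c,world(c))
cv2.imwrite("pics/top8.png",vision.grab_frame("top"))
E
```

```text
8.575 [0.5315 0.1136 0.2643] [ 0.6254  0.335  -1.5036]
0.17 0.03 [ 0.5389 -0.1237] [0.2324 0.0485]
0.17 0 [ 0.5289 -0.0954] [0.2063 0.0336]
0 0 [ 0.5191 -0.0754] [0.1883 0.0206]
-0.2 0 [ 0.5124 -0.0496] [0.1641 0.0095]
-0.4 0 [ 0.511  -0.0235] [0.1386 0.0036]
-0.6 0 [0.5141 0.0002] [0.1147 0.0025]
-0.65 0 [0.5156 0.0061] [0.1087 0.0029]
```

View pics/top8.png

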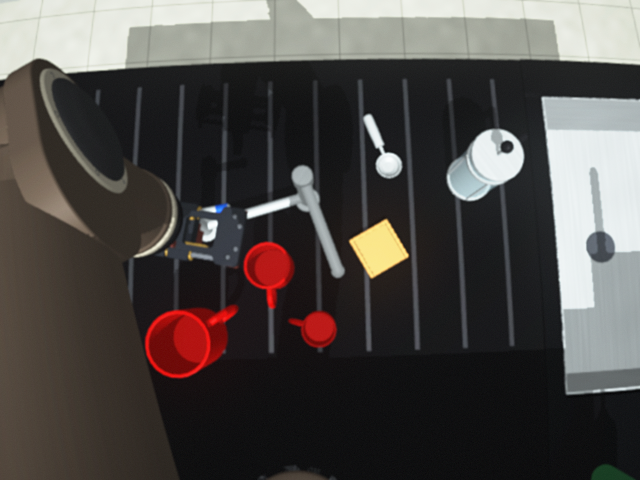

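step_arm:
  steps:
    - [[0.05,0,0.01],[0,0,0],0]
    - [[0.1,0,0.02],[0,0,0],0]
    - [[0.15,0,0.03],[0,0,0],0]
    - [[0.2,0,0.04],[0,0,0],0]
    - [[0.24,0,0.048],[0,0,0],0]

```text
time: 9.25
position: [0.5365, -0.134, 0.2618]
orientation: [[-0.175, 0.002, 0.985], [-0.985, -0.002, -0.175], [0.001, -1.0, 0.002]]
wrist_force: [0.9, -0.4, -1.0]
grip_width: 0.0004
```

step_arm:
  steps:
    - [[0,0.0,0],[0,0,0],0]
    - [[0,0.03,0],[0,0,0],0]
    - [[0,0.06,0],[0,0,0],0]
    - [[0,0.09,0],[0,0,0],0]
    - [[0,0.112,0],[0,0,0],0]

```text
time: 9.88
position: [0.5364, -0.1299, 0.1486]
orientation: [[-0.172, 0.0, 0.985], [-0.985, 0.0, -0.172], [-0.0, -1.0, 0.0]]
wrist_force: [-0.6, 0.3, -0.2]
grip_width: 0.0005
```

```bash
python3 lev.py wrist9
```

```text
9.875 [ 0.53637739 -0.12992465  0.1485505 ] [-0.55881933  0.25051866 -0.22261518]
```

View pics/wrist9.png

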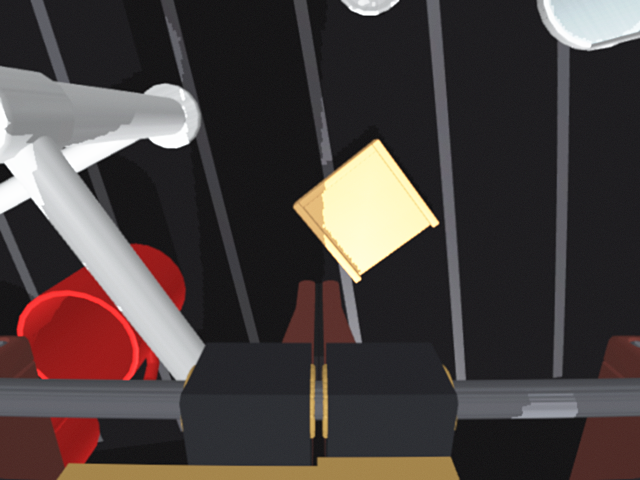

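step_arm:
  steps:
    - [[-0.015,0,-0.006],[0,0,0],0]
    - [[-0.026,0,-0.011],[0,0,0],0]
    - [[-0.033,0,-0.015],[0,0,0],0]
    - [[-0.042,0,-0.02],[0,0,0],0]
    - [[-0.051,0,-0.026],[0,0,0],0]

```text
time: 10.55
position: [0.52, -0.076, 0.1502]
orientation: [[-0.174, 0.002, 0.985], [-0.985, -0.001, -0.174], [0.0, -1.0, 0.002]]
wrist_force: [2.6, -2.6, 0.9]
grip_width: 0.0006
```

step_arm:
  steps:
    - [[-0.009,0,-0.005],[0,0,0],0]
    - [[-0.018,0,-0.0085],[0,0,0],0]
    - [[-0.027,0,-0.012],[0,0,0],0]
    - [[-0.036,0,-0.0145],[0,0,0],0]
    - [[-0.045,0,-0.0165],[0,0,0],0]

```text
time: 11.18
position: [0.511, -0.0285, 0.1495]
orientation: [[-0.173, -0.0, 0.985], [-0.985, -0.0, -0.173], [0.0, -1.0, -0.0]]
wrist_force: [2.3, -1.4, 0.0]
grip_width: 0.0005
```

```bash
python3 lev.py wrist10; python3 - <<'E'
from h import *
cv2.imwrite("pics/side10.png",vision.grab_frame("side"))
E
```

```text
11.175 [ 0.51098239 -0.02852288  0.14953694] [ 2.2568857  -1.40259129  0.01981113]
```

View pics/wrist10.png

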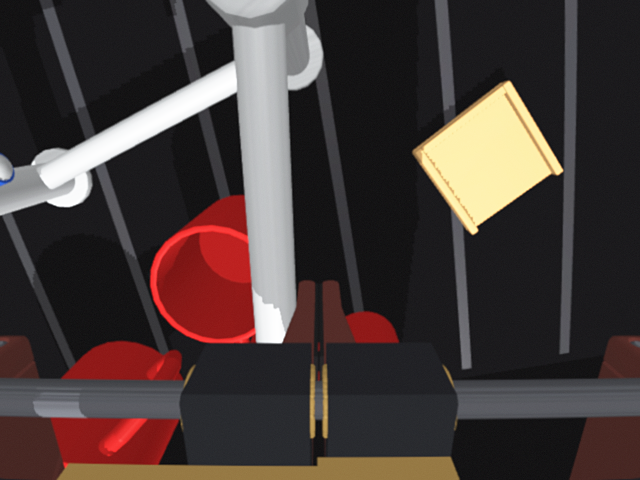

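View pics/side10.png

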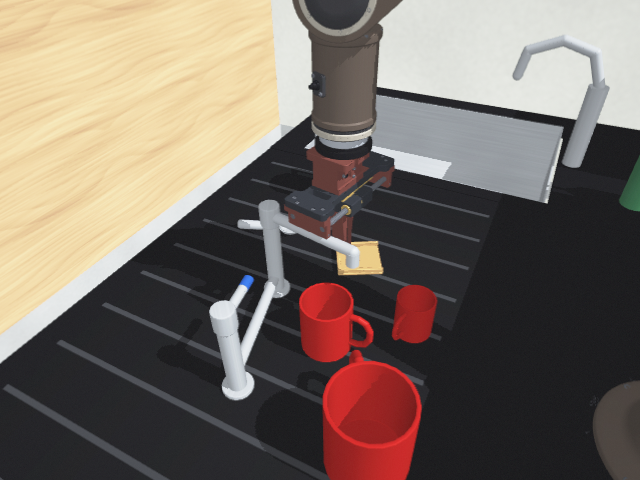

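step_arm:
  steps:
    - [[-0.006,0,-0.001],[0,0,0],0]
    - [[-0.012,0,-0.0015],[0,0,0],0]
    - [[-0.018,0,-0.002],[0,0,0],0]
    - [[-0.024,0,-0.002],[0,0,0],0]
    - [[-0.027,0,-0.002],[0,0,0],0]

```text
time: 11.9
position: [0.5139, -0.0016, 0.1496]
orientation: [[-0.173, -0.0, 0.985], [-0.985, 0.0, -0.173], [-0.0, -1.0, -0.0]]
wrist_force: [0.9, -2.8, 0.4]
grip_width: 0.0003
```

```bash
python3 lev.py wrist11; python3 - <<'E'
from h import *
np.set_printoptions(precision=4,suppress=True)
for n in("side","top"):
    I=vision.grab_frame(n);
    for l,z in(("outlet",.144),("mug_rim",.095)):
        for r in spot_point(n,l)[:3]: print(n,l,round(r["p"],2),np.round(r["point"],1),atz(n,r["point"],z)[:2])
    if n=="side": cv2.imwrite("pics/side11.png",cv2.resize(I[190:400,190:450],None,fx=3,fy=2.85))
E
```

```text
11.9 [ 0.51386958 -0.0016029   0.14960447] [ 0.90332282 -2.75303081  0.4331717 ]
side outlet 0.91 [334.2 278.6] [0.4909 0.0373]
side mug_rim 0.98 [327.8 304.8] [0.4972 0.0457]
side mug_rim 0.74 [267.2 214.8] [ 0.7021 -0.1115]
side mug_rim 0.55 [373.9 399.2] [0.3766 0.1624]
top mug_rim 0.56 [180.3 344.8] [0.3662 0.1922]
```

View pics/side11.png

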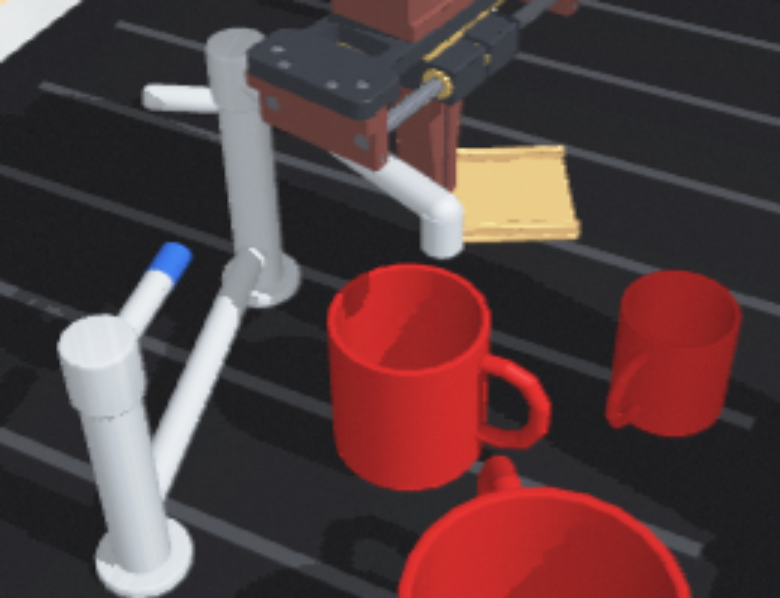

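View pics/wrist11.png

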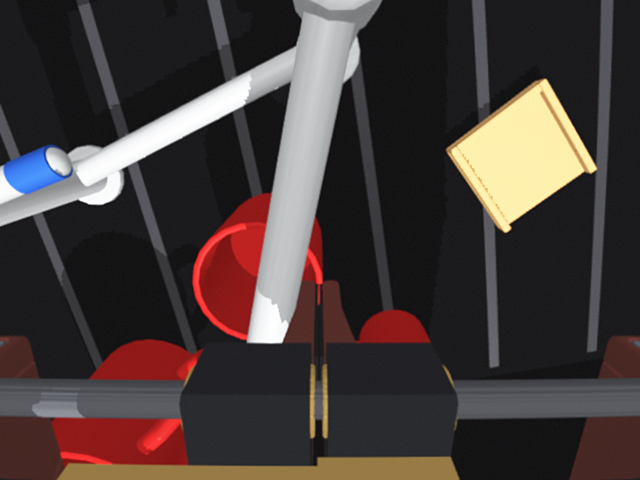

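step_arm:
  steps:
    - [[-0.003,0,0],[0,0,0],0]
    - [[-0.006,0,0],[0,0,0],0]
    - [[-0.008,0,0.0005],[0,0,0],0]
    - [[-0.009,0,0.0005],[0,0,0],0]
    - [[-0.009,0,0.0005],[0,0,0],0]

```text
time: 12.88
position: [0.5159, 0.0068, 0.1496]
orientation: [[-0.173, -0.0, 0.985], [-0.985, 0.0, -0.173], [-0.0, -1.0, -0.0]]
wrist_force: [0.5, -0.7, -0.4]
grip_width: 0.0003
```

step_arm:
  steps:
    - [[0.01,0,-0.001],[0,0,0],0]
    - [[0.03,0,0],[0,0,0],0]
    - [[0.045,-0.04,0],[0,0,0],0]
    - [[0.06,-0.08,0],[0,0,0],0]
    - [[0.09,-0.12,0],[0,0,0],0]

```text
time: 13.5
position: [0.4999, -0.0818, 0.2709]
orientation: [[-0.171, 0.0, 0.985], [-0.985, 0.001, -0.171], [-0.001, -1.0, 0.0]]
wrist_force: [0.2, -0.9, -0.6]
grip_width: 0.0003
```

step_arm:
  steps:
    - [[0.05,0,0],[0,0,0],0]
    - [[0.1,0,0],[0,0,0],0]
    - [[0.15,0,0],[0,0,0],0]
    - [[0.2,0,-0.02],[0,0,0],0]
    - [[0.23,0,-0.04],[0,0,0],0]

```text
time: 14.12
position: [0.4192, -0.3041, 0.2693]
orientation: [[-0.176, -0.0, 0.984], [-0.984, 0.0, -0.176], [-0.0, -1.0, -0.0]]
wrist_force: [-0.2, 0.7, -0.4]
grip_width: 0.0006
```

```bash
python3 - <<'E'
from h import *
np.set_printoptions(precision=4,suppress=True)
s=robot.get_state();print(s["time"],s["position"],s["wrist_force"])
for n in("side","top"):
    I=vision.grab_frame(n);
    for l,z in(("outlet",.144),("mug_rim",.095),("lever_tip",.15)):
        for r in spot_point(n,l)[:3]: print(n,l,round(r["p"],2),np.round(r["point"],1),atz(n,r["point"],z)[:2])
    if n=="side": cv2.imwrite("pics/side12.png",cv2.resize(I[190:400,190:450],None,fx=3,fy=2.85))
    else: cv2.imwrite("pics/top12.png",cv2.resize(I[120:380,130:430],None,fx=2.3,fy=2.3))
E
```

```text
14.125 [ 0.4192 -0.3041  0.2693] [-0.215   0.6627 -0.3577]
side outlet 0.63 [329.7 282.7] [0.493  0.0477]
side mug_rim 0.6 [369.1 397.1] [0.383  0.1623]
side mug_rim 0.58 [326.6 303. ] [0.5005 0.0432]
side mug_rim 0.56 [417.8 297.8] [ 0.3818 -0.0273]
side lever_tip 0.85 [244.9 277.3] [0.6036 0.0967]
top outlet 0.84 [259.4 268. ] [0.4961 0.0437]
top mug_rim 0.81 [319.8 326.4] [ 0.3953 -0.0535]
top mug_rim 0.77 [265.6 265.3] [0.5036 0.0402]
top mug_rim 0.6 [180.8 344.7] [0.3663 0.1913]
top lever_tip 0.93 [228.1 206.7] [0.5992 0.0953]
```

View pics/side12.png

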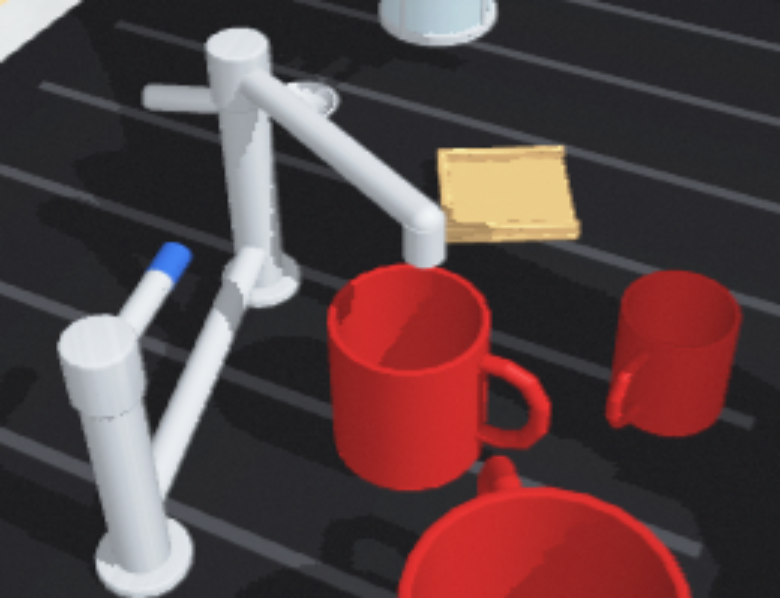

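View pics/top12.png

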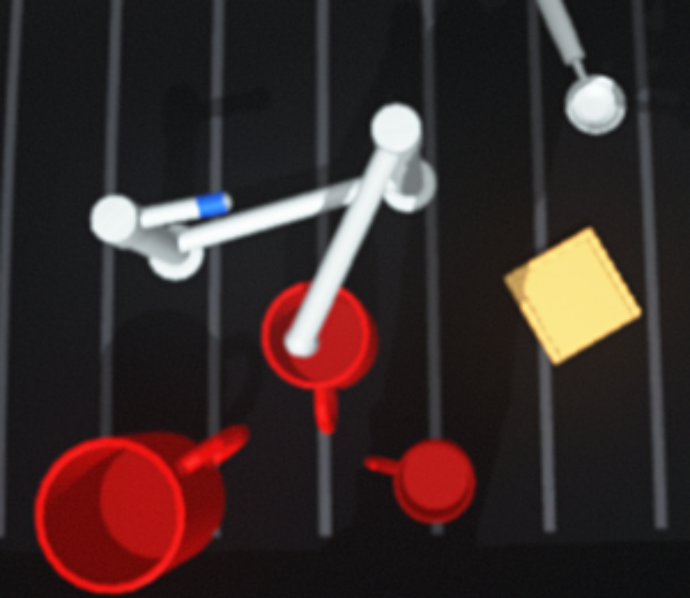

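```bash
python3 -c "
from cell import ticket; print(ticket.close_job())"
```

```text
the job is handed in; nothing more can be done
None
```

The tap's lever is shut and the spout's outlet hangs over the middle-sized red mug. The job was handed in at about 14.5 s of the 48 s.

**Lever:** I pushed it with the shut fingertips until it met its stop. There the force rose to about 11 N for only 0.3 mm of movement. Afterwards it measured within about 1–2° of the shut direction.

**Spout:** After backing off, I pushed the spout sideways with about 3–4 N. The outlet measured (0.494, 0.045) and the mug's mouth centre (0.502, 0.041). That is about 8 mm off centre, within the 37 mm mouth radius and mostly along the spout, where turning can't correct it.

**Last checks:** The final pictures show the mug and spoon rest where they were, and the teaspoon and cafetière look the same. I saw no contact with any of them. The arm stands clear at (0.42, -0.30, 0.27) with the wrist force near zero.

**Disagreements:** The side and top cameras differed by about 3–5 mm on the outlet and the mug, which does not change the result. The network also reported the large and small red mugs as candidates; I ruled them out by size.

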